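# Pop the label printer's cover and stand it fully open

## Task

The label printer on the counter needs a new roll. Press its large oblong release key so that the sprung cover pops up, then steady the cover with the gripper and ease it gently back until it stands fully open against its stop, and let go. Leave the two small round keys and the things around the printer alone.

Things in the scene. Friction and masses are not known exactly. Their poses are not given: they have to be found in the camera images.
- printer: Black counter label printer, 184 mm deep (its x), 156 mm wide (its y), fixed to the counter; origin at the centre of its underside, its own +x points from the keys at the front to the cover's hinge at the back, z up. A flat front ledge 74 mm above the counter carries the keys; behind it, from x = -33 mm to x = +85 mm, a grey cover plate (12 mm thick, 154 mm wide, its top 90 mm above the counter when shut) with a pale 60 x 80 mm pane closes the empty roll bay.
- release_key_top (a point): Centre of the top of the release key: an oblong grey key 26 x 36 mm, standing 10 mm proud of the ledge, its long side along the printer's y, on the printer's left as seen from the front (printer x -66 mm, y +42 mm, 84 mm above the counter). It is 33 mm in front of the cover's free edge. Pressed straight down it travels 6 mm and takes about 5.5 N at the bottom; the catch lets go after about 3 mm.
- release_key (a joint): How far the release key is pressed, in m: 0 up, 0.006 fully down; it springs back.
- cover (a joint): Opening angle of the cover in rad: 0 shut and latched, 1.75 fully open against its stop (leaning about 10 degrees back past upright). When the catch lets go the cover springs up and stops by itself at about 0.95, half open; from there it swings on under a light push (about 1 N at its free edge) and its stiff hinge holds it wherever it is left above that.
- cover_hinge (a point): Middle of the cover's hinge line, which runs along the printer's y: printer x +85 mm, y 0, 75 mm above the counter. The axes are the cover's own.
- cover_edge (a point): Middle of the cover's free edge, 118 mm from the hinge and half way through the 12 mm thick plate. Shut: at the front of the cover, 84 mm above the counter. Half open (0.95 rad): about 60 mm in front of the hinge and 177 mm above the counter. Fully open: about 30 mm behind the hinge and 190 mm above the counter; on the way its corner rises to at most 198 mm.
- feed_key (a joint): The nearer of the two small round grey keys (12 mm across, 4 mm proud) on the right part of the ledge, 82 mm from the release key: how far it is pressed in m (0 up, 0.002 down). Not to be pressed.
- power_key (a joint): The outer small round grey key, 20 mm further right than the other: how far it is pressed in m (0 up, 0.002 down). Not to be pressed.
- counter_bell: Bystander: silver counter bell, 80 mm across, 52 mm high; origin at the centre of its underside.
- parcel_tape: Bystander: roll of brown parcel tape lying flat, 81 mm across, 19 mm high; origin at the centre of its underside.
- tea_mug: Bystander: white mug, 82 mm across (114 mm with its handle), 91 mm high; origin under its centre.

How it is judged (in metres and radians):
On the way, in this order (a step that is already met when the one before it is completed fails the run):
1. the release key has been pressed and the cover has sprung up (value of joint cover above 0.5 rad), for 0.1 s.
2. the cover has been eased back to fully open and is steady there (value of joint cover above 1.55 rad and velocity of joint cover between -0.3 and 0.3 rad/s), for 0.2 s.
At the end, for the whole second after the job is handed in: The cover stands open at more than 1.55 rad (within about 11 degrees of its stop at 1.75 rad), at rest, and the release key is up again (value of joint cover above 1.55 rad and velocity of joint cover between -0.1 and 0.1 rad/s and value of joint release_key below 0.0015 m); the robot touches nothing.
It fails at once if the cover is slammed against its stop (still swinging faster than 3 rad/s past 1.55 rad) (value of joint cover above 1.55 rad and velocity of joint cover above 3 rad/s).
It fails at once if a small round key is pressed (value of joint any of feed_key, power_key above 0.0013 m).
It fails at once if a bystander is shifted by more than 20 mm (distance of any of counter_bell, parcel_tape, tea_mug from where it was at the start of the episode above 0.02 m).
It also fails if it takes over 42 s, if anything falls off the work surface, if the arm or the gripper's body presses on something with over 40 N, if the wrist force passes 120 N, or if a joint passes its speed limit or range.

## Robot

A 6-joint arm with a two-finger parallel gripper is mounted at the origin on a cart in front of the work surface, level with it; the furniture and walls round the work are solid. World frame = base frame: x ahead of the robot, y to its left, z up, the work surface at z = 0. Lengths are in m, angles in degrees, forces in N, time in s.
With the tool pointing down it reaches from about 0.35 to 0.875 m from the base axis. Payload 4.2 kg.
Tool frame: the origin (TCP) lies midway between the tips of the shut fingers; the grasp point (between the pads) lies 19 mm behind it; z points along the fingers, y is the direction in which the jaws open and shut (so a half turn about z gives the same grasp; the last joint's range is limited). The gripper opens to 87 mm and grips with 3 to 60 N. Pads are 19 mm wide; open, the fingers measure 117 mm over their backs; the gripper's body (75 mm by 190 mm) begins 51 mm behind the grasp point.
Start: joints at [89.702, 22.042, 0.453, 0, -68.411, -14.817], TCP at [0.163, 0.603, 0.223] pointing down, gripper open.
Joint ranges: [-179.83, 179.83], [-69.29, 118.12], [-61.27, 80.66], [-181.25, 117.63], [-171.15, -9.14], [-177.46, 177.46]. Speed limits (degrees/s): [159.86, 159.86, 180, 180, 180, 180].

## Interface

Orientations are given as a 3x3 rotation matrix whose columns are the frame's x, y, z axes.
In Python, from station import sense, capture, calibration, finish_job gives the robot as it stands.
- The arm moves only by the tool carry_out, never from a script. Its argument "commands" is one flat list of numbers, 6 for each row, row after row: the shift along the tool's x, y, z in mm, then the turn, a rotation vector about the tool's x, y, z in rad. A call has 1 to 5 rows; each row shifts and turns the pose as measured when the row begins, along the tool's axes as they then stand; what a row does not reach is not made up. A row lasts 1/8 s, in which the tool goes at most 62.5 mm and 10.7 degrees, less where a joint would pass 70% of its speed; a pose out of reach is approached as far as the arm can. A call is refused whole if a number of a shift passes 62.5 or a number of a turn 0.188, either way. A call with a gripper value outside its range is refused whole. "grip" is the finger opening in mm, from 0 to 87, set as the call begins (left out, the last holds). The fingers move at their own pace and stop on an object; the grip force is fixed at half the most. Time passes only in rows, so rows that do not move let the fingers close. It gives the time, the measured TCP pose, the force and the opening at its end, in the units of the state.
- sense(): the state, without advancing time (a new reading comes with each control period).
- capture(name): name is "side" or "top"; returns the picture (384x512x3 uint8, red, green, blue); there is no depth.
- calibration(name): a dict with "fx", "fy", "cx", "cy" (pixels), "dist" ([k1, k2, p1, p2, k3] as OpenCV has them; the pictures are not rectified), "rvec" (rotation vector, rad) and "tvec" (3), from world to camera coordinates, as OpenCV has them. Camera axes: x right, y down, z forward; pixel columns grow to the right and rows downward; lengths in m; the calibration is good to about 2 mm. A picture is of the moment at which its call begins. calibration takes no time and is no camera call.
- finish_job(): hands the job in, once; it reports no verdict.
The state is a dict: "time_s": time; "joints": joint angles; "joint_velocities": joint speeds; "effort": joint torques, N m; "tcp_pos": TCP position; "ee_rot": TCP orientation; "wrist_force": force on the tool from outside, world axes, zero at the start; "moment": the same for the moment, N m; "gripper_width": opening from 0.0 (shut) to 1.0 (fully open).
Only numpy, scipy, OpenCV 4.12 (cv2) and the standard library are available. Lean on these libraries where they do the work, as an engineer would, in place of code of your own. Each camera call takes 0.05 s, during which the arm holds its last target.

## Working session

There is one attempt and no reset: what is moved stays moved. The work goes in short steps, Python scripts to look and compute and a tool call to move; the robot and the scene stay as the last step left them, time stands still between calls to the robot, and variables do not carry over. Pictures are saved under pics/ and viewed, and the job is handed in when it is done.

Besides the shell and the picture viewer there is one more tool, called after "Request:" as name(argument=value, ...) on one line, values as JSON. carry_out: Moves the arm, as the interface text tells. Its arguments: {"type":"object","properties":{"commands":{"type":"array"},"grip":{"type":"number"}},"required":["commands"]}

```bash
mkdir -p pics; ls
python3 - <<'E'
from station import *
import cv2,numpy as np
for n in("side","top"):
    im=capture(n); cv2.imwrite(f"pics/{n}0.png",im[:,:,::-1]); c=calibration(n)
    R=cv2.Rodrigues(np.array(c["rvec"],float))[0]; print(n,c["fx"],-R.T@np.array(c["tvec"]).ravel(),R[2])
s=sense();print(s)
E
```

```text
pics
side 368.3479032727651 [0.27474174 0.78548263 0.79264944] [ 0.24816407 -0.72668151 -0.64058455]
top 453.19264596167096 [ 0.44756182 -0.03324312  1.50997328] [ 0.09608087  0.00637442 -0.99535312]
{'time_s': 0.1, 'joints': array([ 8.97007245e+01,  2.20853948e+01,  3.87079140e-01, -2.66671275e-02,
       -6.84111739e+01, -1.48174744e+01]), 'joint_velocities': array([-0.00326385, -0.07925802,  0.22173424,  0.0839737 ,  0.04758647,
       -0.01596666]), 'effort': array([ 5.28434180e-05, -3.91688097e+01,  1.87937862e+01,  4.23197329e+00,
        1.34963694e-02, -7.33604384e-05]), 'tcp_pos': array([0.16281847, 0.60285301, 0.221572  ]), 'ee_rot': array([[ 9.65351667e-01, -2.60952034e-01, -4.42753909e-04],
       [-2.60952400e-01, -9.65349782e-01, -1.90862799e-03],
       [ 7.06479664e-05,  1.95803491e-03, -9.99998081e-01]]), 'wrist_force': array([-0.3004915 , -0.48504875,  0.7602336 ]), 'moment': array([-0.01895441,  0.00247557, -0.00916253]), 'gripper_width': 0.9987758839557787}
```

View pics/side0.png

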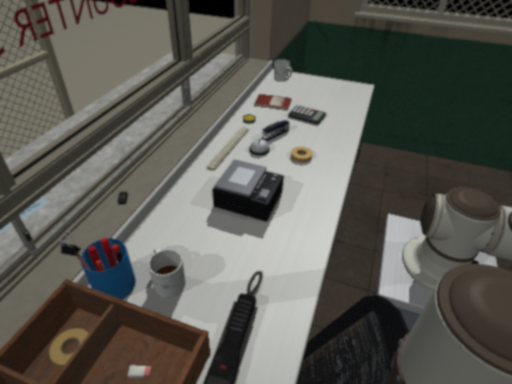

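View pics/top0.png

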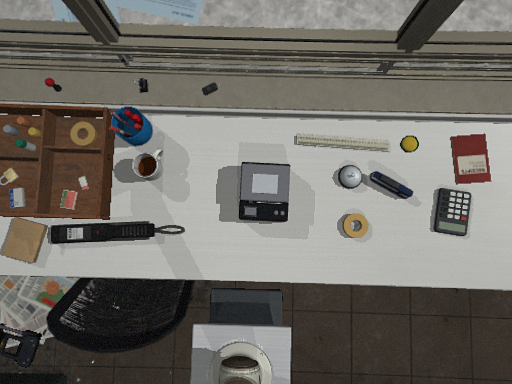

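```bash
cat > h.py <<'E'
import cv2,numpy as np
from station import *
def cam(n):
    c=calibration(n);K=np.array([[c["fx"],0,c["cx"]],[0,c["fy"],c["cy"]],[0,0,1]],float)
    return K,np.array(c["dist"],float),np.array(c["rvec"],float).reshape(3),np.array(c["tvec"],float).reshape(3)
def ray(n,px,z):
    K,d,r,t=cam(n);R=cv2.Rodrigues(r)[0]
    u=cv2.undistortPoints(np.array(px,float).reshape(-1,1,2),K,d).reshape(-1,2)
    D=np.c_[u,np.ones(len(u))]@R; C=-R.T@t
    return C+D*((z-C[2])/D[:,2])[:,None]
def proj(n,P):
    K,d,r,t=cam(n);return cv2.projectPoints(np.array(P,float).reshape(-1,1,3),r,t,K,d)[0].reshape(-1,2)
def crop(im,x0,x1,y0,y1,s,name):
    cv2.imwrite("pics/"+name,cv2.resize(im[y0:y1,x0:x1,::-1],None,fx=s,fy=s,interpolation=cv2.INTER_CUBIC))
E
python3 - <<'E'
from h import *
t=cv2.imread("pics/top0.png")[:,:,::-1];s=cv2.imread("pics/side0.png")[:,:,::-1]
crop(t,225,305,152,232,7,"topc.png");crop(s,200,300,150,225,7,"sidec.png")
g=t.max(2)
# cover+printer: pane mask, cover mask
sub=t[150:235,225:305]
for nm,m in (("pane",(sub.min(2)>165)),("cover",(sub.max(2)>60)&(sub.max(2)<130)),("dark",sub.max(2)<50)):
    n,l,st,ce=cv2.connectedComponentsWithStats(m.astype(np.uint8))
    for i in range(1,n):
        if st[i,4]>20: print(nm,st[i]+np.array([225,150,0,0,0]),ce[i]+[225,150])
E
```

```text
pane [ 225  150   80   30 1009] [269.89890981 158.80872151]
pane [272 201  19  24  45] [284.71111111 216.2       ]
pane [225 222  34  13 346] [238.48843931 228.76878613]
cover [ 225  162   65   62 2268] [252.36772487 187.96428571]
cover [244 206  13  11 101] [250.16831683 210.43564356]
dark [252 163  32   2  37] [267.43243243 163.51351351]
dark [239 200  49  22 747] [263.99598394 211.06827309]
```

View pics/topc.png

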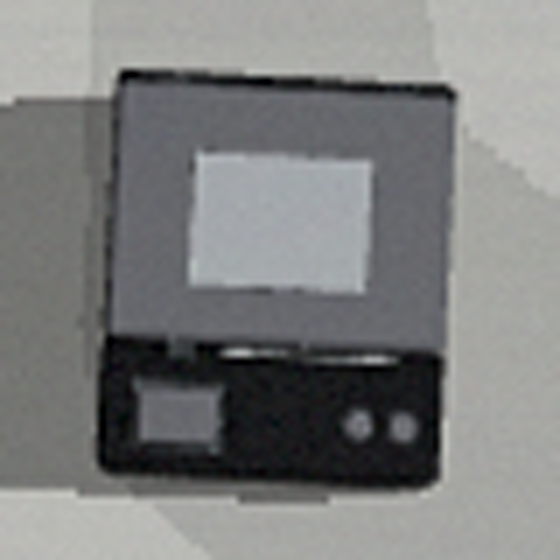

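View pics/sidec.png

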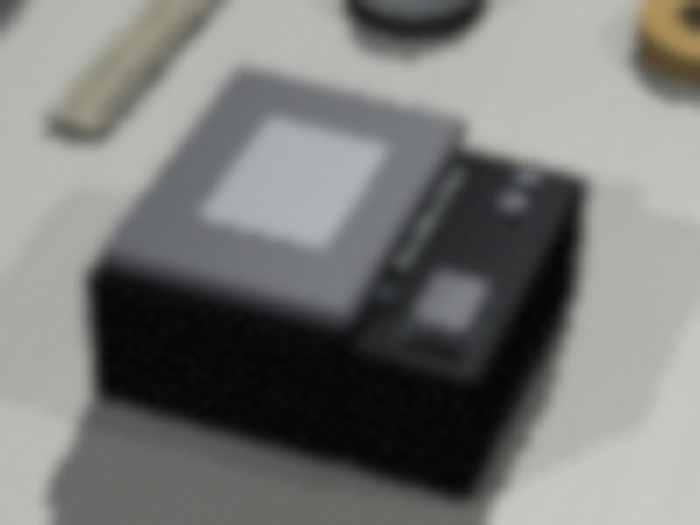

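Run:
```python
from h import *
def px(l,x0,y0,s=7): return (np.array(l,float)+.5)/s-.5+[x0,y0]
# (crop uv, printer xyz)
top=[((194,153),(55.5,40,90)),((375,160),(55.5,-40,90)),((364,293),(-4.5,-40,90)),((189,285),(-4.5,40,90)),((179,413),(-66,42,84)),((359,425),(-66,-40,78)),((403,428),(-66,-60,78)),((105,338),(-33,77,90)),((442,352),(-33,-77,90))]
side=[((453,300),(-66,42,84)),((513,200),(-66,-40,78))]
side+= [((270,115),(55.5,-40,90))][:0]
for n,l,o in(("top",top,(225,152)),("side",side,(200,150))):
    W=np.array([ray(n,px([a],*o),b[2]/1e3)[0,:2] for a,b in l]);P=np.array([b[:2] for a,b in l])/1e3
    if n=="top": P[:4,0]+=0  # pane position along x uncertain
    idx=list(range(len(l))) if n=="side" else [4,5,6,7,8]
    A=P[idx]@[1,1j];B=W[idx]@[1,1j]
    M=np.c_[A,np.ones(len(A))];k,c=np.linalg.lstsq(M,B,rcond=None)[0]
    print(n,"scale",abs(k),"yaw",np.degrees(np.angle(k)),"org",c)
    print("res mm",np.round(1e3*(M@[k,c]-B),1)); print(np.round(W,4).tolist())
```

```text
top scale 0.9875767380534434 yaw -1.1884131962448579 org (0.5814730097220361-0.0613920495765736j)
res mm [-0.7+0.1j  0.5+0.4j  0.9+0.5j  0.1-0.1j -0.8-0.9j]
[[0.6351, -0.0223], [0.6341, -0.1039], [0.5737, -0.1003], [0.5752, -0.0216], [0.5179, -0.0187], [0.515, -0.0999], [0.5142, -0.1198], [0.5503, 0.0154], [0.5481, -0.1358]]
side scale 1.0074504705413343 yaw -0.6909955004848672 org (0.5800143634919487-0.060211791925189405j)
res mm [-0.+0.j -0.+0.j]
[[0.514, -0.0171], [0.513, -0.0997]]
```

Request:
carry_out(commands=[0,0,-20,0,0,-0.123,0,0,-20,0,0,-0.122], grip=0)

```text
time_s: 0.35
tcp_pos: [0.1625, 0.6013, 0.259]
ee_rot: [[1.0, -0.012, -0.002], [-0.012, -1.0, -0.009], [-0.001, 0.009, -1.0]]
wrist_force: [-0.4, 1.5, 0.3]
gripper_width: 0.855
```

Request:
carry_out(commands=[27,50,0,0,0,0,27,50,0,0,0,0,27,50,0,0,0,0,27,50,0,0,0,0,27,50,0,0,0,0])

```text
time_s: 0.98
tcp_pos: [0.2963, 0.3455, 0.2591]
ee_rot: [[1.0, -0.005, -0.002], [-0.005, -1.0, -0.011], [-0.002, 0.011, -1.0]]
wrist_force: [1.5, 0.7, -0.3]
gripper_width: 0.285
```

Request:
carry_out(commands=[27,50,0,0,0,0,27,50,0,0,0,0,27,50,0,0,0,0,27,50,0,0,0,0,27,50,0,0,0,0])

```text
time_s: 1.6
tcp_pos: [0.4318, 0.0854, 0.2613]
ee_rot: [[1.0, -0.003, -0.002], [-0.003, -1.0, -0.01], [-0.002, 0.01, -1.0]]
wrist_force: [1.7, 0.5, -0.6]
gripper_width: 0.007
```

Request:
carry_out(commands=[40,50,0,0,0,0,40,50,0,0,0,0,0,0,0,0,0.145,0,0,0,0,0,0.145,0,0,0,0,0,0.145,-0.01])

```text
time_s: 2.22
tcp_pos: [0.5143, -0.018, 0.2571]
ee_rot: [[0.906, -0.005, 0.423], [0.002, -1.0, -0.015], [0.423, 0.015, -0.906]]
wrist_force: [1.5, -1.7, -0.0]
gripper_width: 0.006
```

Request:
carry_out(commands=[0,0,0,0,0,0])

```text
time_s: 2.35
tcp_pos: [0.5093, -0.0198, 0.2533]
ee_rot: [[0.909, -0.005, 0.416], [0.003, -1.0, -0.018], [0.416, 0.017, -0.909]]
wrist_force: [-0.8, -0.5, -0.3]
gripper_width: 0.005
```

Request:
carry_out(commands=[-15.5,-1,43,0,0,0,-15.5,-1,43,0,0,0,-15.5,-1,43,0,0,0,0,0,0,0,0,0])

```text
time_s: 2.85
tcp_pos: [0.5309, -0.018, 0.1303]
ee_rot: [[0.913, -0.003, 0.408], [0.002, -1.0, -0.013], [0.408, 0.013, -0.913]]
wrist_force: [-0.2, -0.2, 1.5]
gripper_width: 0.003
```

Run:
```python
from h import *
s=sense();print(s["tcp_pos"],s["ee_rot"],s["wrist_force"])
t=capture("top");si=capture("side")
crop(t,225,305,152,232,7,"top1.png");crop(si,200,320,120,225,6,"side1.png")
```

```text
[ 0.53090013 -0.01803885  0.1302728 ] [[ 0.9128045  -0.00334801  0.40838308]
 [ 0.00219414 -0.99991176 -0.01310176]
 [ 0.40839091  0.0128554  -0.91271661]] [-0.22941007 -0.21777245  1.45508286]
```

View pics/side1.png

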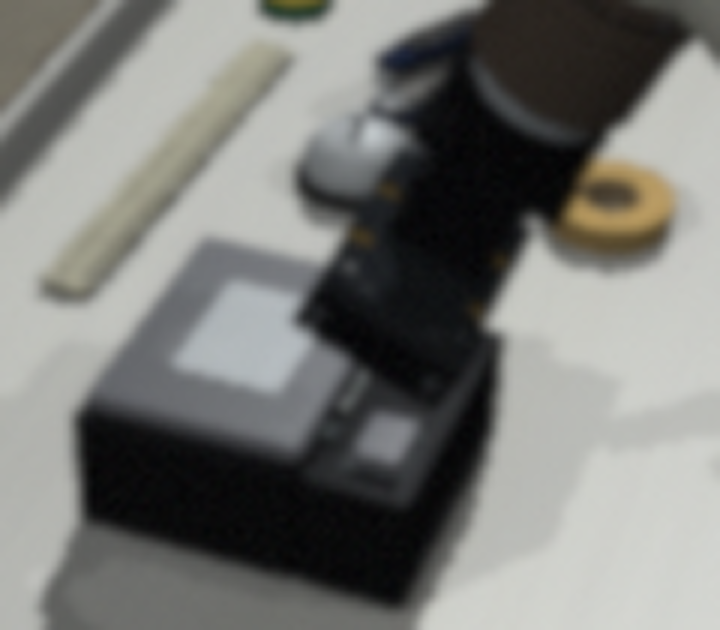

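View pics/top1.png

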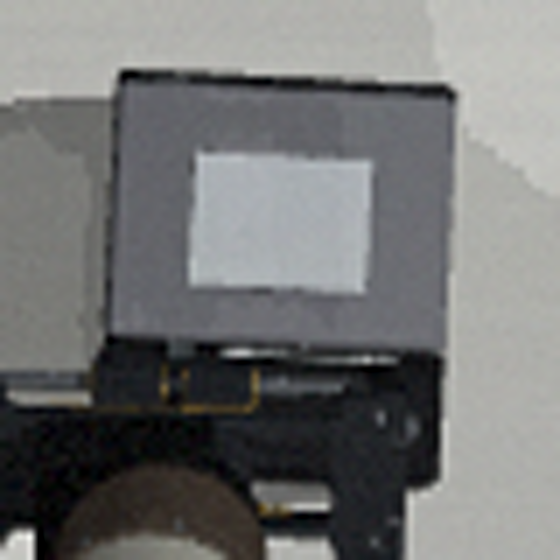

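Request:
carry_out(commands=[-10,0,11,0,0,0,-10,0,11,0,0,0,0,0,0,0,0,0,0,0,0,0,0,0])

```text
time_s: 3.45
tcp_pos: [0.5303, -0.0158, 0.1259]
ee_rot: [[0.915, 0.001, 0.404], [-0.0, -1.0, 0.002], [0.404, -0.002, -0.915]]
wrist_force: [-1.2, 0.2, 0.5]
gripper_width: 0.006
```

Request:
carry_out(commands=[-10,0,11,0,0,0])

```text
time_s: 3.58
tcp_pos: [0.527, -0.0167, 0.1196]
ee_rot: [[0.919, 0.002, 0.394], [0.0, -1.0, 0.006], [0.394, -0.005, -0.919]]
wrist_force: [-0.3, 0.1, -0.1]
gripper_width: 0.005
```

Request:
carry_out(commands=[-10,0,11,0,0,0])

```text
time_s: 3.7
tcp_pos: [0.5232, -0.0178, 0.1125]
ee_rot: [[0.924, 0.004, 0.383], [0.0, -1.0, 0.01], [0.383, -0.009, -0.924]]
wrist_force: [0.1, 0.2, 0.1]
gripper_width: 0.009
```

Request:
carry_out(commands=[-8,0,16,0,0.01,0])

```text
time_s: 3.82
tcp_pos: [0.5239, -0.0199, 0.1051]
ee_rot: [[0.927, 0.007, 0.374], [0.0, -1.0, 0.017], [0.375, -0.016, -0.927]]
wrist_force: [-0.5, 0.9, 0.9]
gripper_width: 0.004
```

Request:
carry_out(commands=[-4,0,9,0,0.01,0])

```text
time_s: 3.95
tcp_pos: [0.5249, -0.0214, 0.1016]
ee_rot: [[0.928, 0.008, 0.372], [0.0, -1.0, 0.022], [0.372, -0.021, -0.928]]
wrist_force: [0.3, -0.1, 0.2]
gripper_width: 0.004
```

Request:
carry_out(commands=[-11,-6,8,-0.02,0,0])

```text
time_s: 4.08
tcp_pos: [0.5199, -0.0164, 0.0987]
ee_rot: [[0.934, 0.001, 0.358], [-0.001, -1.0, 0.007], [0.358, -0.007, -0.934]]
wrist_force: [-0.3, 0.2, -0.2]
gripper_width: 0.004
```

Request:
carry_out(commands=[-8,-3,8,-0.02,0,0])

```text
time_s: 4.2
tcp_pos: [0.5165, -0.0139, 0.0955]
ee_rot: [[0.938, -0.005, 0.346], [-0.001, -1.0, -0.011], [0.346, 0.009, -0.938]]
wrist_force: [1.0, -0.3, -0.2]
gripper_width: 0.003
```

Request:
carry_out(commands=[3,5,11,0.01,0.02,0])

```text
time_s: 4.32
tcp_pos: [0.5238, -0.0206, 0.0933]
ee_rot: [[0.936, 0.002, 0.351], [0.0, -1.0, 0.004], [0.351, -0.004, -0.936]]
wrist_force: [1.1, 0.1, -0.3]
gripper_width: 0.005
```

Request:
carry_out(commands=[0,0,4,0,0,0])

```text
time_s: 4.45
tcp_pos: [0.5259, -0.0208, 0.0908]
ee_rot: [[0.937, 0.001, 0.349], [-0.001, -1.0, 0.005], [0.349, -0.005, -0.937]]
wrist_force: [-0.1, 0.7, -0.0]
gripper_width: 0.002
```

Request:
carry_out(commands=[-6,-2,8,0,0,0])

```text
time_s: 4.58
tcp_pos: [0.5246, -0.0195, 0.0861]
ee_rot: [[0.94, 0.002, 0.342], [-0.001, -1.0, 0.008], [0.342, -0.008, -0.94]]
wrist_force: [1.7, -2.2, 3.1]
gripper_width: 0.005
```

Request:
carry_out(commands=[-4,0,8,0,0,0])

```text
time_s: 4.7
tcp_pos: [0.5249, -0.0198, 0.0813]
ee_rot: [[0.942, 0.004, 0.336], [-0.0, -1.0, 0.012], [0.336, -0.011, -0.942]]
wrist_force: [-3.0, 2.1, 6.0]
gripper_width: 0.004
```

Run:
```python
from h import *
t=capture("top");si=capture("side")
crop(t,225,305,152,232,5,"top2.png");crop(si,190,320,110,225,6,"side2.png")
s=sense();print(s["tcp_pos"],s["wrist_force"])
```

```text
[ 0.52493458 -0.01976905  0.08128631] [-3.75852808  1.16109099  6.19962961]
```

View pics/side2.png

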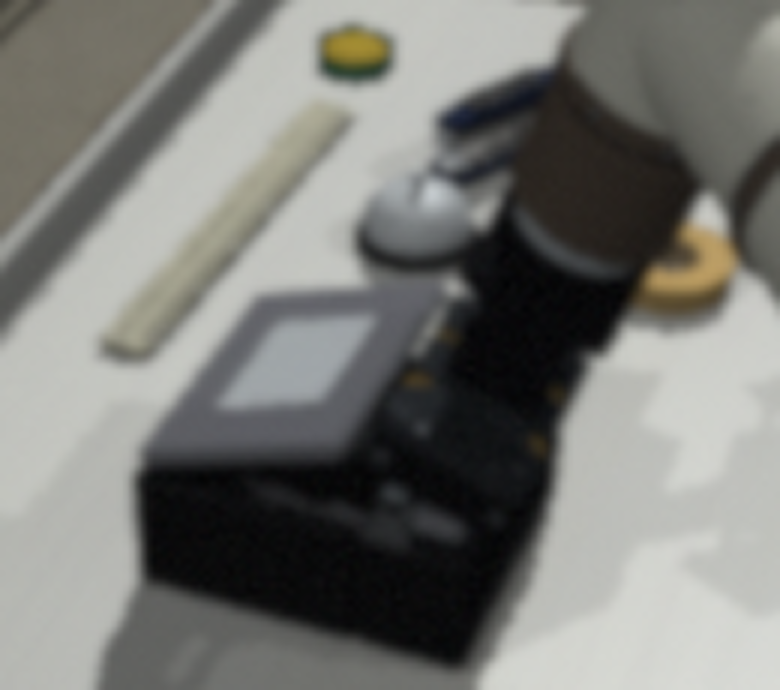

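Request:
carry_out(commands=[-8,0,-20,0,0,0,-15,0,-25,0,0,0,-15,0,-25,0,0,0])

```text
time_s: 5.18
tcp_pos: [0.4636, -0.0205, 0.1329]
ee_rot: [[0.944, 0.004, 0.33], [0.0, -1.0, 0.011], [0.33, -0.01, -0.944]]
wrist_force: [-0.1, -0.1, 1.1]
gripper_width: 0.002
```

Run:
```python
from h import *
t=capture("top");si=capture("side")
crop(t,200,310,132,232,6,"top3.png");crop(si,190,320,110,225,6,"side3.png")
s=sense();print(s["tcp_pos"],s["ee_rot"],s["wrist_force"])
```

```text
[ 0.46358818 -0.02037678  0.1343134 ] [[ 9.42811923e-01  4.32752485e-03  3.33297092e-01]
 [ 1.27761943e-04 -9.99920337e-01  1.26215461e-02]
 [ 3.33325160e-01 -1.18571615e-02 -9.42737368e-01]] [ 0.17347076 -0.27820516  0.25288102]
```

View pics/side3.png

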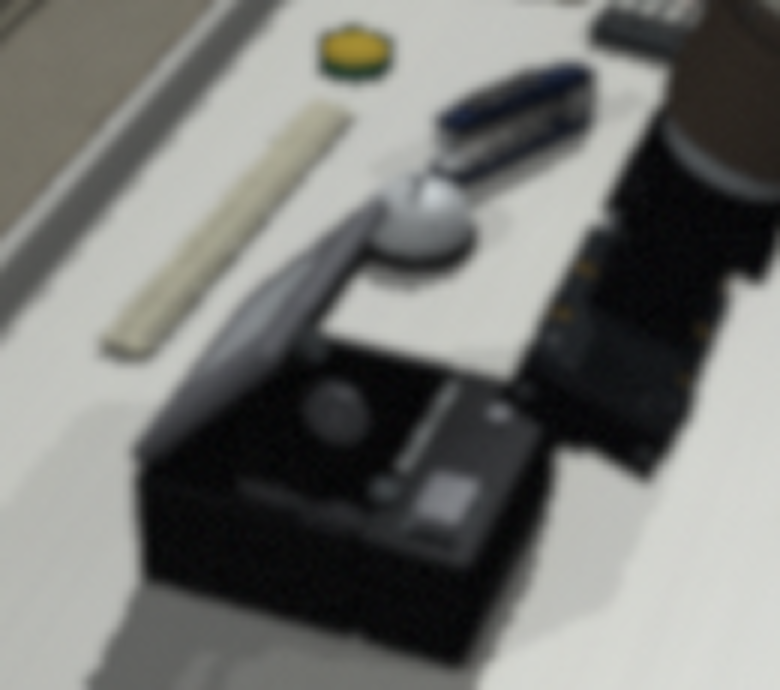

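View pics/top3.png

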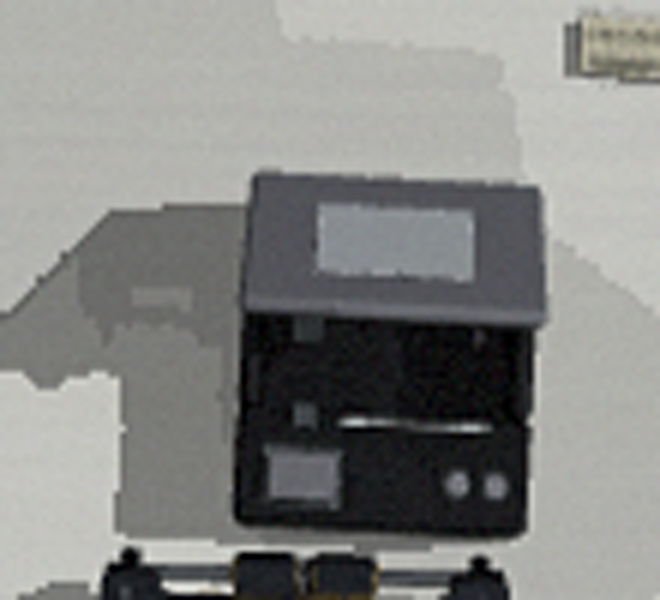

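Request:
carry_out(commands=[10,14,-10,0,0.02,0,22,14,-6,0,0.03,0,22,14,0,0,0.03,0,15,4,3,0,0.03,0])

```text
time_s: 5.78
tcp_pos: [0.5252, -0.0672, 0.1701]
ee_rot: [[0.9, 0.007, 0.435], [0.001, -1.0, 0.013], [0.435, -0.011, -0.9]]
wrist_force: [1.0, 0.2, -0.5]
gripper_width: 0.002
```

Request:
carry_out(commands=[16,-4,14,0,0,0,14,-2,10,0,0,0,9,0,5,0,0,0])

```text
time_s: 6.15
tcp_pos: [0.5743, -0.0615, 0.1577]
ee_rot: [[0.902, 0.006, 0.431], [0.001, -1.0, 0.012], [0.431, -0.01, -0.902]]
wrist_force: [-0.2, -0.0, 1.3]
gripper_width: 0.007
```

Request:
carry_out(commands=[10,0,3,0,0,0,9,0,3.5,0,0,0,9,0,4,0,0,0])

```text
time_s: 6.52
tcp_pos: [0.6057, -0.0613, 0.16]
ee_rot: [[0.903, 0.006, 0.43], [0.001, -1.0, 0.012], [0.43, -0.011, -0.903]]
wrist_force: [-0.1, -0.2, 1.0]
gripper_width: 0.007
```

Request:
carry_out(commands=[9,0,4,0,0,0,9,0,4,0,0,0])

```text
time_s: 6.78
tcp_pos: [0.6266, -0.0612, 0.1608]
ee_rot: [[0.903, 0.006, 0.43], [0.001, -1.0, 0.012], [0.43, -0.011, -0.903]]
wrist_force: [-0.4, -0.4, -0.5]
gripper_width: 0.005
```

Run:
```python
from h import *
si=capture("side")
crop(si,190,320,110,225,6,"side4.png")
s=sense();print(s["tcp_pos"],s["wrist_force"])
```

```text
[ 0.62814619 -0.06095911  0.16117206] [ 1.18714724 -0.80935434  0.37830021]
```

View pics/side4.png

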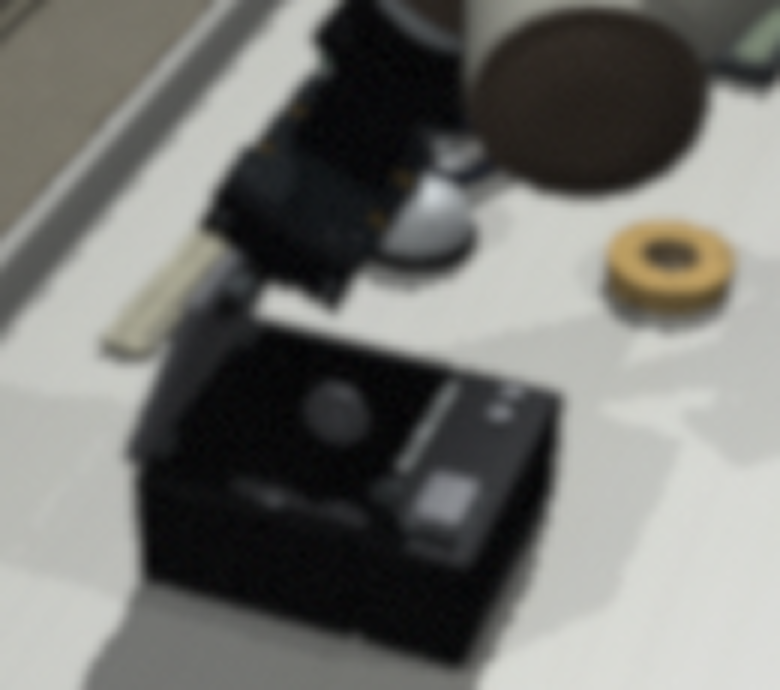

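Request:
carry_out(commands=[9,0,4,0,0,0,9,0,4,0,0,0,8,0,4,0,0,0])

```text
time_s: 7.2
tcp_pos: [0.658, -0.0609, 0.1615]
ee_rot: [[0.902, 0.006, 0.431], [0.001, -1.0, 0.012], [0.431, -0.01, -0.902]]
wrist_force: [0.4, 0.2, -0.2]
gripper_width: 0.008
```

Request:
carry_out(commands=[7,0,3.5,0,0,0])

```text
time_s: 7.32
tcp_pos: [0.6664, -0.061, 0.1612]
ee_rot: [[0.903, 0.006, 0.431], [0.001, -1.0, 0.012], [0.431, -0.01, -0.902]]
wrist_force: [0.1, -0.7, 0.2]
gripper_width: 0.009
```

Request:
carry_out(commands=[6,0,3,0,0,0])

```text
time_s: 7.45
tcp_pos: [0.6733, -0.061, 0.1607]
ee_rot: [[0.903, 0.006, 0.43], [0.001, -1.0, 0.012], [0.43, -0.01, -0.903]]
wrist_force: [-1.0, -0.3, -0.0]
gripper_width: 0.003
```

Request:
carry_out(commands=[3,0,1.5,0,0,0])

```text
time_s: 7.58
tcp_pos: [0.6769, -0.061, 0.1603]
ee_rot: [[0.903, 0.006, 0.429], [0.001, -1.0, 0.012], [0.429, -0.01, -0.903]]
wrist_force: [-1.1, -0.2, 0.2]
gripper_width: 0.006
```

Run:
```python
from h import *
si=capture("side");t=capture("top")
crop(si,190,320,110,225,6,"side5.png");crop(t,200,310,132,232,6,"top5.png")
s=sense();print(s["tcp_pos"],s["wrist_force"])
```

```text
[ 0.67673175 -0.06100332  0.16023366] [-0.41533382  0.65308419 -0.48142145]
```

View pics/side5.png

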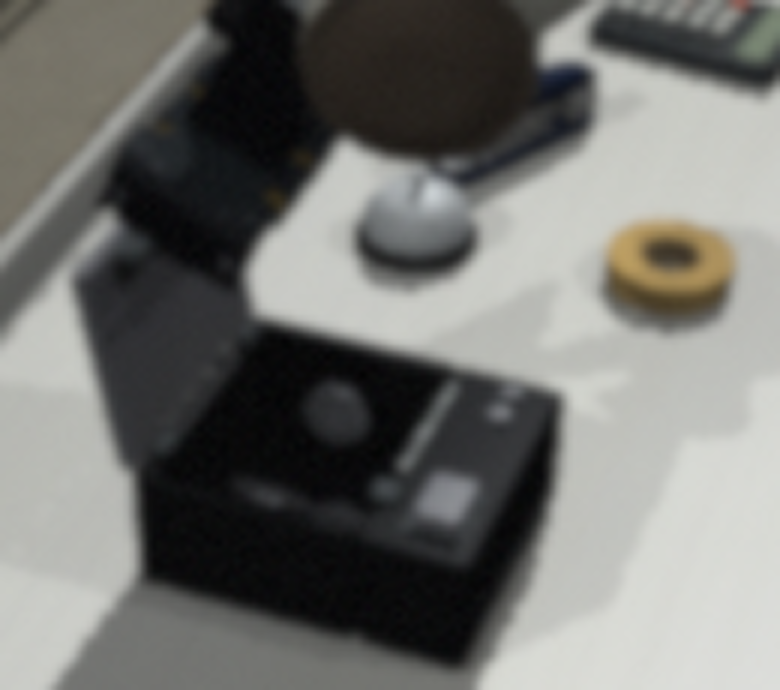

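View pics/top5.png

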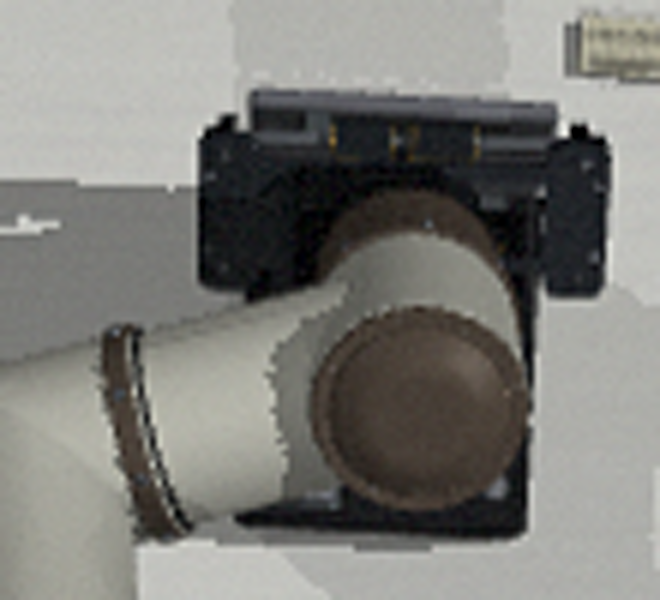

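Run:
```python
from h import *
o=np.array([.581,-.061]);a=np.radians(-1)
for th in (1.45,1.55,1.6,1.65,1.7,1.75):
    r=[]
    for n in(3,15):
        x=85-118*np.cos(th)+n*np.sin(th);z=75+118*np.sin(th)+n*np.cos(th)
        for y in(77,-77):
            P=[o[0]+(x*np.cos(a)-y*np.sin(a))/1e3,o[1]+(x*np.sin(a)+y*np.cos(a))/1e3,z/1e3]
            r+=[(proj("side",P)[0]-[190,110])*6,(proj("top",P)[0]-[200,132])*6]
    print(th,np.round(r).astype(int).tolist())
```

```text
1.45 [[147, 288], [239, 177], [275, 131], [553, 190], [124, 280], [240, 152], [254, 124], [554, 166]]
1.55 [[125, 282], [240, 153], [254, 126], [554, 166], [102, 276], [241, 128], [233, 121], [555, 142]]
1.6 [[113, 279], [240, 141], [244, 124], [554, 154], [90, 274], [241, 117], [223, 120], [555, 130]]
1.65 [[102, 277], [241, 129], [234, 122], [555, 143], [79, 274], [242, 105], [213, 119], [556, 119]]
1.7 [[91, 276], [241, 118], [223, 121], [555, 131], [69, 273], [243, 94], [203, 119], [556, 108]]
1.75 [[80, 275], [242, 106], [213, 121], [555, 120], [58, 273], [243, 83], [193, 120], [556, 97]]
```

Request:
carry_out(commands=[3,0,1,0,0,0,0,0,0,0,0,0,0,0,0,0,0,0])

```text
time_s: 8.05
tcp_pos: [0.677, -0.0611, 0.1601]
ee_rot: [[0.905, 0.005, 0.424], [0.0, -1.0, 0.011], [0.424, -0.01, -0.905]]
wrist_force: [-1.5, 0.4, 0.4]
gripper_width: 0.004
```

Request:
carry_out(commands=[-10,0,-5,0,0,0,-20,0,-10,0,0,0,-35,0,-20,0,0,0,-35,0,-25,0,0,0,-30,0,-30,0,0,0])

```text
time_s: 8.68
tcp_pos: [0.5187, -0.0619, 0.1862]
ee_rot: [[0.903, 0.006, 0.429], [0.001, -1.0, 0.012], [0.429, -0.011, -0.903]]
wrist_force: [0.8, 0.2, 0.7]
gripper_width: 0.007
```

Request:
carry_out(commands=[-10,0,-40,0,0,0,0,0,-30,0,0,0,0,0,0,0,0,0,0,0,0,0,0,0])

```text
time_s: 9.18
tcp_pos: [0.4749, -0.0632, 0.2479]
ee_rot: [[0.901, 0.007, 0.434], [0.001, -1.0, 0.014], [0.434, -0.012, -0.901]]
wrist_force: [-0.7, -1.2, 0.1]
gripper_width: 0.004
```

Run:
```python
from h import *
si=capture("side");t=capture("top")
crop(si,190,320,110,225,6,"side6.png");crop(t,200,310,132,232,6,"top6.png");cv2.imwrite("pics/topf.png",t[:,:,::-1])
s=sense();print(s["tcp_pos"],s["wrist_force"],s["joint_velocities"])
```

```text
[ 0.47517167 -0.06321833  0.24746647] [0.01971643 0.38424168 0.17688906] [-0.06629302  0.76078941  0.07162468 -0.103153   -0.32297021  0.22420841]
```

View pics/side6.png

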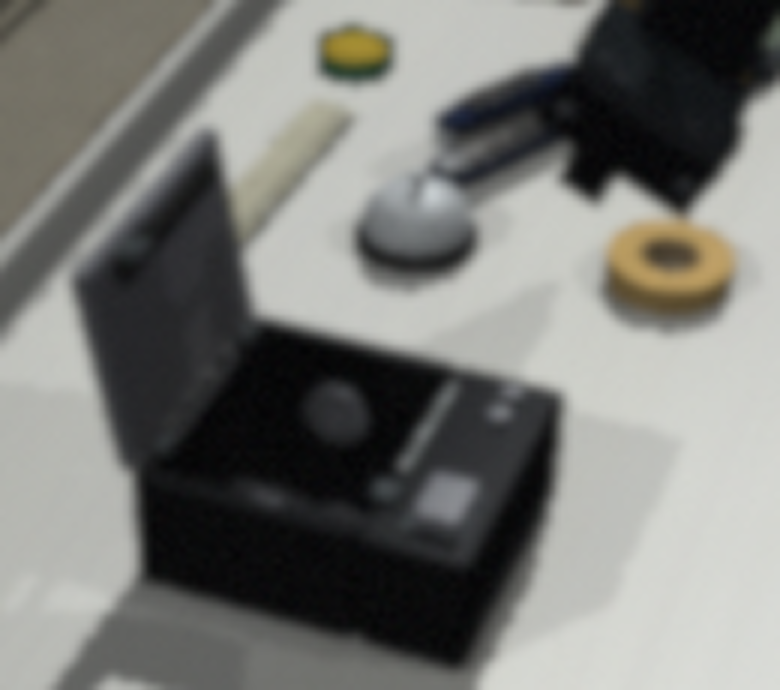

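View pics/top6.png

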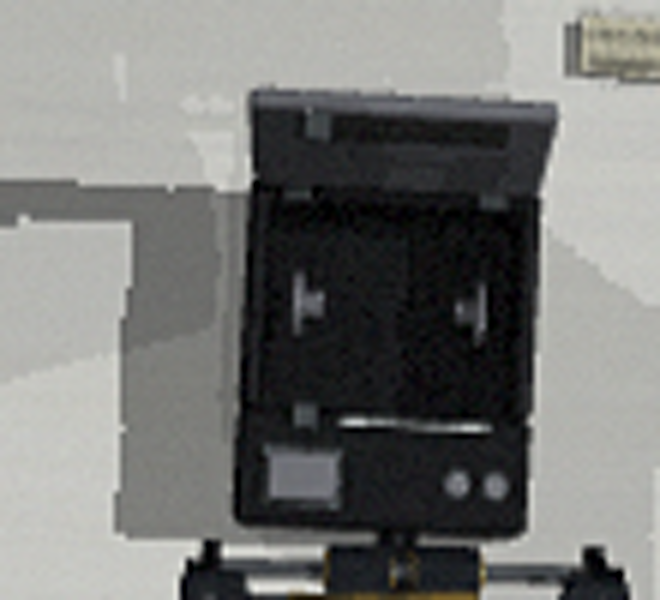

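```bash
python3 -c "
from station import *
print(finish_job())"
```

```text
the job is handed in; nothing more can be done
None
```

The cover now stands open at about 1.7 rad, and the job was handed in at about 9.3 s of the 42 s allowed; it reported no verdict.

- **Release key:** I pressed it with the shut fingers tilted about 20°. The vertical force reached about 6 N, and the pictures showed the cover sprung up to half open.
- **Cover:** I pushed it back slowly with the fingertips, at no more than about 0.8 rad/s, held it briefly, then backed the arm straight off.

**Last checks:**
- **Cover angle:** the top picture after letting go gives about 1.7 rad. The side picture gives about 1.65 rad, so the two differ slightly, but both are above the 1.55 needed.
- **Contact:** the release key looks up again, and the arm was clear with the wrist force near zero.
- **Surroundings:** the small keys looked untouched, and the bell and tape had not visibly moved. I did not check the mug after the start, but the arm was never low near it.

Short moves fell short of what I commanded, so I closed in on the key in small corrected steps.

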